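# Unload a printed plate from the clamping nest

### The arm

A 6-joint arm with a two-finger parallel gripper is mounted at the origin on the work surface. World frame = base frame: x ahead of the robot, y to its left, z up, the work surface at z = 0. Lengths are in m, angles in rad, forces in N, time in s.
With the tool pointing down it reaches from about 0.375 to 0.9 m from the base axis. Payload 3.1 kg.
Tool frame: the origin (TCP) lies midway between the tips of the shut fingers; the grasp point (between the pads) lies 19 mm behind it; x points along the fingers, z is the direction in which the jaws open and shut, and the axes are right-handed (so a half turn about x gives the same grasp; the last joint's range is limited). The gripper opens to 87 mm and grips with 3 to 60 N. Pads are 19 mm wide; open, the fingers measure 117 mm over their backs; the gripper's body (75 mm by 190 mm) begins 51 mm behind the grasp point.
Start: joints at [1.006, 0.527, 1.433, -0, 1.181, -0.178], TCP at [0.236, 0.579, 0.196] pointing down, gripper open.
Joint ranges: [-3.08, 3.08], [-0.75, 2.2], [0.22, 2.44], [-1.43, 4.57], [0, 2.65], [-2.85, 2.85]. Speed limits (rad/s): [2.79, 2.79, 3.14, 3.14, 3.14, 3.14].

### API

Orientations are given as a unit quaternion [x, y, z, w].
In Python, from rig import readout, imaging, robot gives the robot as it stands. The module is installed in compiled form; this text tells all that it offers.
- The arm moves only by the tool play_rows, never from a script. Its argument "rows" is text: rows parted by semicolons, each of 7 numbers parted by spaces: the turn, a rotation vector about the tool's x, y, z in rad, then the shift along the tool's x, y, z in mm, then the closure, from 0 (fully open) to 1 (shut). In form: ax ay az tx ty tz gripper; .... A call has 1 to 8 rows; each row shifts and turns the commanded pose from where the row before left it, along the tool's axes as they then stand; what a row does not reach is not made up. A row lasts 1/12 s, in which the tool goes at most 41.7 mm and 7.16 degrees, less where a joint would pass 70% of its speed; a pose out of reach is approached as far as the arm can. A call with a gripper value outside its range is refused whole. The fingers move at their own pace and stop on an object; "squeeze" is the grip in N (left out, the last holds). Time passes only in rows, so rows that do not move let the fingers close. It gives the time, the measured TCP pose, the force and the opening at its end, in the units of the state.
- readout.get_obs(): the state, without advancing time (a new reading comes with each control period).
- imaging.camera(name): name is "scene" or "top" or "wrist"; returns the picture (480x640x3 uint8, blue, green, red); there is no depth.
- imaging.camera_info(name): a dict with "K" (3x3 intrinsics, pixels), "world_to_cam" (4x4, takes a point from world to camera coordinates). Camera axes: x right, y down, z forward; pixel columns grow to the right and rows downward; lengths in m; the calibration is good to about 2 mm. A picture is of the moment at which its call begins: read the wrist's pose just before it. camera_info takes no time and is no camera call; for the wrist camera it gives the pose at the moment of the call.
- robot.hand_in(): hands the job in, once; it reports no verdict.
The state is a dict: "time": time; "q": joint angles; "joint_velocities": joint speeds; "joint_torque": joint torques, N m; "position": TCP position; "tool_rot": TCP orientation; "ft_force": force on the tool from outside, world axes, zero at the start; "moment": the same for the moment, N m; "grip_width": finger opening in m.
Only numpy, scipy, OpenCV 4.12 (cv2) and the standard library are available. Lean on these libraries where they do the work, as an engineer would, in place of code of your own. Each camera call takes 0.05 s, during which the arm holds its last target. There are 200 camera calls.

### The job

Unload the printed plate from the grey printing nest: pull the nest's black clamp knob out until it snaps into its out position and stays there by itself, then press down the end of the plate at the thumb scoop so that its other end tips up out of the pocket. Take the plate by its sides and lay it gently, printed face up and flat on the floor of the aluminium drying tray, beside the two plates already there and not on them; then push the clamp knob fully home again and let go. Leave the other plates and the jar, tape roll and squeegee where they are.

Things in the scene. Friction and masses are not known exactly. Their poses are not given: they have to be found in the camera images.
- nest: Printing nest fixed to the cutting mat: grey plastic block 152 x 100 mm, 46 mm high, on an 8 mm high aluminium foot 12 mm wider on each long side. Origin on its underside, z up, x along its length: the clamp knob sticks out of its -x end (face at x = -80 mm), the thumb scoop opens at its +x end (x = +72 mm). The plate lies in a pocket in its top. The mat is 3 mm thick.
- pocket_edge (a point): Nest x = -0.5 mm, at the height of the pocket floor (36 mm over the nest's underside); axes as the nest's. The pocket, 72 x 51 (y) mm and 10 mm deep, runs from nest x = -38 to +34 mm; the plate is flush in it. Its floor ends at this edge; from here to the scoop end is a well 24 mm deeper than the floor. The plate rests with its middle 1 to 2 mm on the floor's side of this edge.
- scoop (a point): Middle of the thumb scoop, level with the nest's top, 10 mm outside the pocket's scoop-end wall (nest x = +44 mm); axes as the nest's. The scoop is a channel 38 mm wide (y), as deep as the well, cut from the well out through the nest's +x end; 6 mm of the pocket's end wall is left on each side of it. Fingers may come down in it and over the plate's end.
- clamp_knob (a joint): How far the clamp knob is out, in m: 0 = home (clamped), 0.012 = out at its detent, an end stop. It slides along the nest's -x. Sprung over centre: pulling takes about 10 N at first, then less; let go short of 7 mm it springs home, past 7 mm it snaps out and stays. Pushing in takes about 7 N at first, and past 7 mm it snaps home.
- knob_grip (a point): Middle of the clamp knob's head (moves with it): round, black, 28 mm in diameter, 21 mm long, axis along the nest's x, axes as the nest's. It is 28 mm above the nest's underside and, when home, 29 mm out from the nest's -x end face; a steel bush (22 mm in diameter) stands 8 mm out of that face. The head's outer end is 9 mm further out than this point.
- toe (a point): Tip of the steel toe on the knob's stem (moves with it), 18 mm wide and 3 mm thick. With the knob home it lies over the stepped end of the plate, 5 mm into the pocket, and the plate can tip no more than 5 degrees; with the knob out it is clear of the pocket, and pressing the plate down at its scoop end, by hardly more than its weight, tips it.
- plate_mid (a point): Centre of the printed aluminium plate that starts flush in the nest, 70 (x) x 48 (y) x 10 (z) mm, about 86 g, half-way up its thickness; z points out of its printed face, x lies along the nest's x at the start. Each short end has a step 6 mm long and 5 mm deep cut from the printed face. Pressed past about 30 degrees it drops on by itself and stays leaning in the well, its knob end standing 10 mm or more out of the pocket, at about 40 to 45 degrees.
- plate: The same plate; the origin is the centre of its underside.
- tray_floor (a point): Drying tray fixed to the cutting mat: shallow aluminium tray 210 (x) x 160 (y) mm outside, 3 mm walls, rim 16 to 18 mm above its underside. This point is the centre of its floor, on the floor's surface (3 mm above its underside). Axes are the tray's.
- tray_free (a point): A point on the tray's floor, 50 mm from the tray's centre towards its -x end: middle of the free half of the tray. Axes are the tray's.
- done_a_mid (a point): Centre of one of the two finished plates lying face up in the tray's +x half, like the printed plate (70 x 48 x 10 mm).
- done_b_mid (a point): Centre of the other finished plate in the tray.
- jar: Bystander: closed jar, 56 mm in diameter, 52 mm high, beside the nest's +y side, about 115 mm from its middle line; origin on its underside.
- tape_roll: Bystander: roll of tape lying flat, 84 mm in diameter, 24 mm high, beside the nest's -y side, about 125 mm from its middle line; origin on its underside.
- squeegee: Bystander: squeegee lying on its side, 220 mm long (x), about 55 mm wide, 28 mm high, beyond the knob on the left; origin on its underside.
Mind the look-alikes: they are no part of the job. Leave any turquoise look-alike of the plate alone.

How it is judged:
On the way, in this order (a step that is already met when the one before it is completed fails the run):
1. the clamp knob is out at its detent and stays there by itself, not touched (value of joint clamp_knob above 0.0095 m and contact force between the fingers and clamp_knob below 0.05 N and angle between plate_mid's own z axis and vertical below 0.1 rad), for 0.3 s.
2. with the knob out, the plate is tipped up in the nest (value of joint clamp_knob above 0.0095 m and angle between plate_mid's own z axis and vertical above 0.4 rad and horizontal distance between plate_mid and nest below 0.03 m), for 0.2 s.
3. with the knob still out, the plate lies flat, face up, on the tray floor and is released (value of joint clamp_knob above 0.0095 m and x of plate_mid in the frame of tray_floor between -0.08 and 0.08 m and y of plate_mid in the frame of tray_floor between -0.056 and 0.056 m and z of plate_mid in the frame of tray_floor below 0.0075 m and angle between plate_mid's own z axis and vertical below 0.08 rad and contact force between the fingers and plate below 0.05 N and linear speed of plate below 0.02 m/s), for 0.2 s.
At the end, for the whole second after the job is handed in: The clamp knob is home (within 2 mm) and not touched; the plate lies released and at rest on the tray's floor, wholly inside its rim, printed face up, flat (within 5 degrees, centre less than 7.5 mm above the floor, so not on another plate) (value of joint clamp_knob below 0.002 m and contact force between the fingers and clamp_knob below 0.05 N and x of plate_mid in the frame of tray_floor between -0.08 and 0.08 m and y of plate_mid in the frame of tray_floor between -0.056 and 0.056 m and z of plate_mid in the frame of tray_floor below 0.0075 m and angle between plate_mid's own z axis and vertical below 0.08 rad and contact force between the fingers and plate below 0.05 N and linear speed of plate below 0.02 m/s).
It fails at once if the plate is dropped or thrown (falls freely, some 25 mm or more) (linear speed of plate above 0.7 m/s and contact force between the fingers and plate below 0.01 N).
It fails at once if a finished plate in the tray is shifted by more than 15 mm (distance of any of done_a_mid, done_b_mid from where it was at the start of the episode above 0.015 m).
It fails at once if the jar, the tape roll or the squeegee is shifted by more than 40 mm or knocked over (distance of any of jar, tape_roll, squeegee from where it was at the start of the episode above 0.04 m or angle between jar's own z axis and vertical above 0.6 rad).
It also fails if it takes over 70 s, if anything falls off the work surface, if the arm or the gripper's body presses on something with over 40 N, if the wrist force passes 120 N, or if a joint passes its speed limit or range.

## Working session

There is one attempt and no reset: what is moved stays moved. The work goes in short steps, Python scripts to look and compute and a tool call to move; the robot and the scene stay as the last step left them, time stands still between calls to the robot, and variables do not carry over. Pictures are saved under pics/ and viewed, about 8 in all and at most 12, crops included, and the job is handed in when it is done.

Besides the shell and the picture viewer there is one more tool, called as name(argument=value, ...), one argument or row to a line, values as JSON. play_rows: Moves the arm, as the interface text tells. Its arguments: {"type":"object","properties":{"rows":{"type":"string"},"squeeze":{"type":"number"}},"required":["rows"]}

```bash
mkdir -p pics; python3 - <<'E'
from rig import readout, imaging, robot
import cv2,numpy as np
o=readout.get_obs();print(o)
for n in("scene","top"):
    im=imaging.camera(n);cv2.imwrite(f"pics/{n}0.png",im);c=imaging.camera_info(n);print(n,c["K"],c["world_to_cam"])
E
```

```text
{'time': 0.0, 'q': array([ 1.00550286e+00,  5.28433804e-01,  1.43390405e+00,  4.74160099e-06,
        1.18138470e+00, -1.78504946e-01]), 'joint_velocities': array([-0.00125751,  0.00102922,  0.00051421,  0.00114707, -0.00185084,
        0.00019198]), 'joint_torque': array([ 1.16029027e-03, -4.40050042e+01, -1.76587969e+01,  6.33771345e-02,
        5.83615224e-02, -1.79914496e-04]), 'position': array([0.23530716, 0.57816546, 0.19519102]), 'tool_rot': array([-0.39488369,  0.58746447,  0.39428137,  0.58608409]), 'ft_force': array([-0.78352649, -0.17562358, -0.19478642]), 'moment': array([-0.01781039, -0.00609757,  0.03708422]), 'grip_width': 0.08702569682263263}
scene [[593.52550451   0.         315.51592191]
 [  0.         593.52550451 231.78846708]
 [  0.           0.           1.        ]] [[ 0.87173047  0.48997694 -0.00292951 -0.52088446]
 [ 0.32916085 -0.59002632 -0.7372395  -0.08026046]
 [-0.36295884  0.64170985 -0.67562515  1.45634478]
 [ 0.          0.          0.          1.        ]]
top [[539.48149157   0.         313.55751905]
 [  0.         539.48149157 242.14253408]
 [  0.           0.           1.        ]] [[ 0.00525133 -0.99977328 -0.02063533  0.09769074]
 [-0.98665531 -0.00182198 -0.16281272  0.53706868]
 [ 0.16273821  0.02121494 -0.98644118  1.37470092]
 [ 0.          0.          0.          1.        ]]
```

View pics/top0.png

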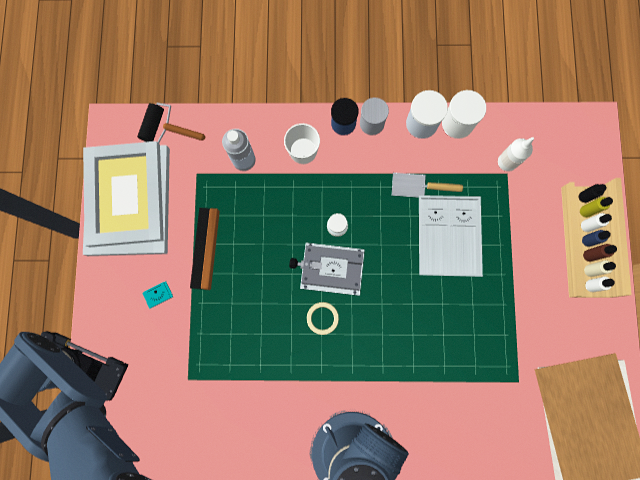

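View pics/scene0.png

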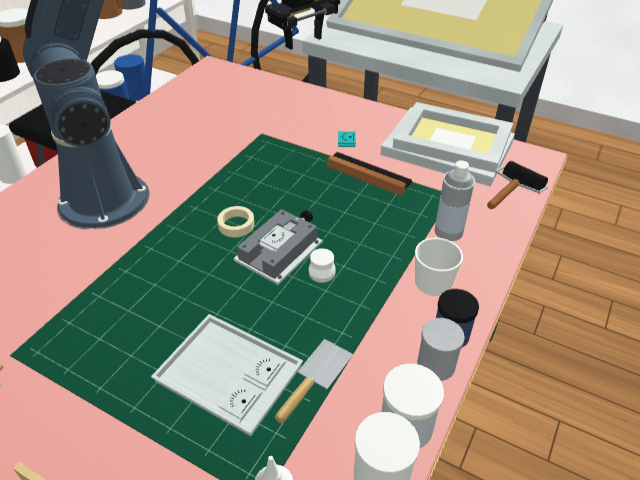

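The top view shows the nest at about (333,268) with the knob at (293,263) pointing to world +y. The tray is at (450,236), with the finished plates in its upper half and its lower half free. The scene view agrees.

```bash
cat > h.py <<'E'
from rig import readout, imaging, robot
import cv2,numpy as np
from scipy.spatial.transform import Rotation as R
def ray(c,uv,z):
    M=np.array(c["world_to_cam"]);K=np.array(c["K"])
    d=M[:3,:3].T@np.linalg.solve(K,[uv[0],uv[1],1]);o=-M[:3,:3].T@M[:3,3]
    return o+d*(z-o[2])/d[2]
def proj(c,p):
    M=np.array(c["world_to_cam"]);q=np.array(c["K"])@(M[:3,:3]@p+M[:3,3]);return q[:2]/q[2]
def st():
    o=readout.get_obs();r=R.from_quat(o["tool_rot"])
    print("t",round(o["time"],2),"p",o["position"].round(4),"\nR\n",r.as_matrix().round(3),"\nF",o["ft_force"].round(1),"w",round(o["grip_width"],4),"q",o["q"].round(2))
    return o,r.as_matrix()
def blobs(mask,amin):
    cs,_=cv2.findContours(mask.astype(np.uint8),cv2.RETR_EXTERNAL,cv2.CHAIN_APPROX_NONE)
    return [c for c in cs if cv2.contourArea(c)>amin]
E
python3 - <<'E'
from h import *
st()
im=cv2.imread("pics/top0.png").astype(int);c=imaging.camera_info("top")
b,g,r=[im[...,i] for i in range(3)]
mat=(g>r+25)&(g>b+10)
roi=np.zeros(mat.shape,bool);roi[175:375,225:505]=1
m=(~mat)&roi
for k in blobs(m,150):
    rc=cv2.minAreaRect(k);print("blob",[np.round(x,1) for x in rc[:2]],cv2.contourArea(k))
    for z in(.003,.049): print("  z",z,np.array([ray(c,p,z)[:2] for p in cv2.boxPoints(rc)]).round(4).tolist())
roi[:]=0;roi[240:300,297:370]=1
for k in blobs((im.min(2)>200)&roi,60):
    rc=cv2.minAreaRect(k);print("plate",rc);print(ray(c,rc[0],.049),np.array([ray(c,p,.049)[:2] for p in cv2.boxPoints(rc)]).round(4).tolist())
roi[:]=0;roi[250:280,280:302]=1
for k in blobs((im.max(2)<45)&roi,20):
    M=cv2.moments(k);p=(M['m10']/M['m00'],M['m01']/M['m00']);print("knob",p,ray(c,p,.036),cv2.boundingRect(k))
i=cv2.imread("pics/top0.png");a=cv2.resize(i[225:315,280:380],None,fx=6,fy=6,interpolation=2)
cv2.imwrite("pics/c1.png",a)
E
```

```text
t 0.1 p [0.2354 0.5782 0.1953] 
R
 [[-0.001 -0.926  0.377]
 [-0.002  0.377  0.926]
 [-1.     0.    -0.002]] 
F [-0.3 -0.8  0.1] w 0.0872 q [ 1.01  0.53  1.43 -0.    1.18 -0.18]
blob [array([322.5, 318. ]), array([32., 31.])] 785.5
  z 0.003 [[0.3821, 0.1171], [0.3824, 0.0346], [0.2985, 0.0348], [0.2981, 0.1165]]
  z 0.049 [[0.3797, 0.1156], [0.38, 0.0358], [0.2988, 0.0359], [0.2983, 0.115]]
blob [array([325.5, 267.8]), array([73.3, 47. ])] 2786.5
  z 0.003 [[0.4224, 0.1728], [0.549, 0.1596], [0.5259, -0.0375], [0.4002, -0.0216]]
  z 0.049 [[0.4186, 0.1695], [0.5413, 0.1567], [0.5189, -0.0341], [0.3972, -0.0187]]
blob [array([337., 224.]), array([22., 20.])] 348.5
  z 0.003 [[0.6245, 0.0642], [0.6245, 0.0096], [0.5635, 0.0099], [0.5634, 0.0641]]
  z 0.049 [[0.6143, 0.0643], [0.6143, 0.0115], [0.5552, 0.0118], [0.5552, 0.0643]]
blob [array([436.5, 225.5]), array([101.,  91.])] 5794.0
  z 0.003 [[0.7318, -0.1122], [0.7316, -0.3617], [0.453, -0.3491], [0.4522, -0.1072]]
  z 0.049 [[0.7182, -0.1064], [0.718, -0.3479], [0.4483, -0.3357], [0.4476, -0.1015]]
plate ((330.0454406738281, 289.6274719238281), (46.63014602661133, 3.849529504776001), 6.952957630157471)
[0.411734   0.05623312 0.049     ] [[0.4139, 0.1167], [0.4238, 0.1156], [0.4096, -0.0041], [0.3998, -0.0028]]
plate ((333.13079833984375, 266.953857421875), (26.04729461669922, 16.992759704589844), 7.125016689300537)
[0.47071348 0.04822329 0.049     ] [[0.4528, 0.0845], [0.497, 0.0792], [0.4887, 0.0118], [0.4446, 0.0175]]
knob (292.92048929663605, 262.7584097859327) [0.48306845 0.15388024 0.036     ] (289, 258, 9, 10)
```

View pics/c1.png

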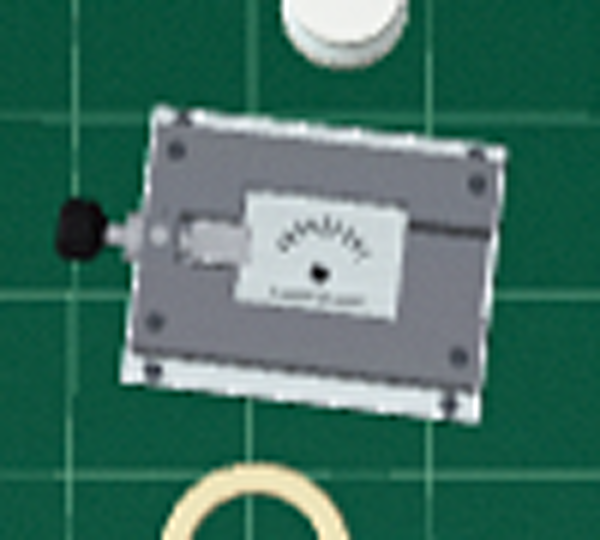

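The crop shows the plate's long axis turned about 7° from world -y, the knob home, and the scoop end on the right. The measured knob position matches the one predicted from the plate (0.483, 0.154), so I'm setting out.

play_rows(
  rows="0.122 0 0 8 0 0 0;0.122 0 0 8 0 0 0;0.122 0 0 8 0 0 0;0.122 0 0 8 0 0 0;0.122 0 0 8 0 0 0;0.122 0 0 8 0 0 0;0.122 0 0 8 0 0 0;0.122 0 0 8 0 0 0",
)

```text
time: 0.77
position: [0.2355, 0.5784, 0.1312]
tool_rot: [-0.072, 0.704, 0.071, 0.703]
ft_force: [0.1, -1.2, 0.3]
grip_width: 0.0869
```

play_rows(
  rows="0.11 0 0 0 0 0 0;0.11 0 0 0 0 0 0;0.11 0 0 0 0 0 0;0 0 0 0 -30 22.8 0;0 0 0 0 -30 22.8 0;0 0 0 0 -30 22.8 0;0 0 0 0 -30 22.8 0;0 0 0 0 -30 22.8 0",
)

```text
time: 1.43
position: [0.3308, 0.4144, 0.1318]
tool_rot: [0.043, 0.706, -0.043, 0.706]
ft_force: [-0.5, -0.4, -0.2]
grip_width: 0.0873
```

play_rows(
  rows="0 0 0 0 -30 22.8 0;0 0 0 0 -30 22.8 0;0 0 0 0 -30 22.8 0;0 0 0 0 -30 22.8 0;0 0 0 0 -30 22.8 0;0 0 0 0 -30 22.8 0;0 0 0 0 -30 22.8 0;0 0 0 0 0 0 0",
)

```text
time: 2.1
position: [0.4682, 0.1832, 0.1323]
tool_rot: [0.045, 0.704, -0.046, 0.707]
ft_force: [0.9, 0.3, 1.1]
grip_width: 0.0869
```

```bash
python3 - <<'E'
from h import *
st();c=imaging.camera_info("wrist");im=imaging.camera("wrist");cv2.imwrite("pics/w1.png",im)
print(c["K"],c["world_to_cam"])
n0=np.array([.4705,.0462,.003]);ex=np.array([-.122,-.9925,0]);ey=np.array([.9925,-.122,0])
print("proj knob",proj(c,n0-ex*.109+[0,0,.028]),"plate",proj(c,n0-ex*.002+[0,0,.046]))
E
```

```text
t 2.1 p [0.4682 0.1832 0.1323] 
R
 [[ 0.004  0.128  0.992]
 [-0.002  0.992 -0.128]
 [-1.    -0.001  0.004]] 
F [0.9 0.3 1.1] w 0.0869 q [ 0.15  0.46  1.8  -0.    0.88  0.28]
[[335.56607479   0.         320.42474236]
 [  0.         335.56607479 234.52437796]
 [  0.           0.           1.        ]] [[ 0.99177476 -0.12793035  0.00408059 -0.44272842]
 [-0.12382043 -0.950861    0.28378136  0.21483527]
 [-0.03242418 -0.28195245 -0.95888033  0.39521595]
 [ 0.          0.          0.          1.        ]]
proj knob [339.56167035 253.07580035] plate [339.52519441 365.47586811]
```

View pics/w1.png

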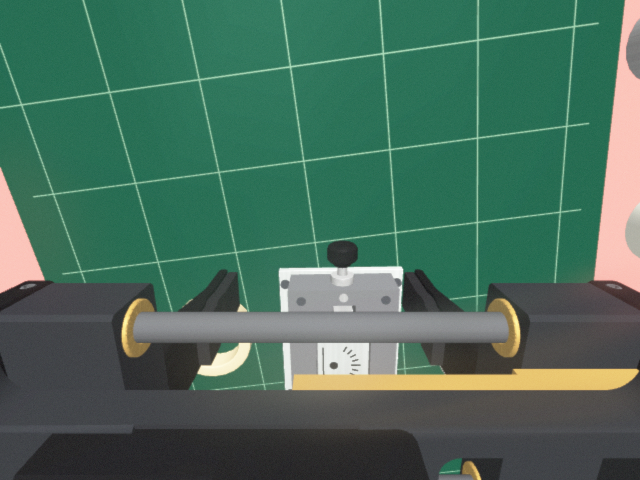

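The wrist view shows the knob at (342,251) against a predicted (340,253). That is about 2 mm off along the jaws, and the nest is square to the tool. I'll go down over the knob with that correction.

play_rows(
  rows="0 0 0 0 -12.5 10.4 0;0 0 0 0 -12.5 10.4 0;0 0 0 25 0 0 0;0 0 0 25 0 0 0;0 0 0 25 0 0 0;0 0 0 25 0 0 0;0 0 0 19 0 0 0;0 0 0 0 0 0 0",
)

```text
time: 2.82
position: [0.4773, 0.1615, 0.0099]
tool_rot: [0.042, 0.709, -0.043, 0.703]
ft_force: [0.3, -0.3, -0.6]
grip_width: 0.087
```

play_rows(
  rows="0 0 0 0 0 0 0.4;0 0 0 0 0 0 0.6;0 0 0 0 0 0 0.8;0 0 0 0 0 0 0.8;0 0 0 0 0 0 0.8;0 0 0 0 0 0 0.8;0 0 0 0 0 0 0.8;0 0 0 0 0 0 0.8",
  squeeze=15,
)

```text
time: 3.48
position: [0.4812, 0.1608, 0.0134]
tool_rot: [0.043, 0.706, -0.043, 0.706]
ft_force: [0.0, -0.6, -0.0]
grip_width: 0.0421
```

play_rows(
  rows="0 0 0 0 -2.7 2.5 0.5;0 0 0 0 -2.7 2.5 0.5;0 0 0 0 0 0 0.5;0 0 0 0 0 0 0.6;0 0 0 0 0 0 0.7;0 0 0 0 0 0 0.8;0 0 0 0 0 0 0.8;0 0 0 0 0 0 0.8",
  squeeze=15,
)

```text
time: 4.15
position: [0.4848, 0.1549, 0.013]
tool_rot: [0.043, 0.706, -0.043, 0.705]
ft_force: [0.5, 0.1, -0.3]
grip_width: 0.0208
```

```bash
python3 - <<'E'
from h import *
st()
E
```

```text
t 4.15 p [0.4848 0.1549 0.013 ] 
R
 [[-0.001  0.122  0.993]
 [-0.     0.993 -0.122]
 [-1.    -0.    -0.001]] 
F [ 0.5  0.1 -0.3] w 0.0208 q [0.09 0.68 1.86 0.   0.6  0.21]
```

```bash
python3 - <<'E'
from h import *
a=imaging.camera("wrist");c=imaging.camera_info("scene");im=imaging.camera("scene")
u,v=proj(c,np.array([.4848,.1549,.03])).astype(int);print(u,v)
b=cv2.resize(im[v-45:v+45,u-60:u+60],(640,480),interpolation=2)
cv2.imwrite("pics/w2.png",np.hstack([cv2.resize(a,(400,300)),cv2.resize(b,(400,300))]));st()
E
```

```text
305 216
t 4.25 p [0.4848 0.155  0.013 ] 
R
 [[-0.001  0.122  0.993]
 [-0.     0.993 -0.122]
 [-1.    -0.    -0.001]] 
F [ 0.1  0.2 -0.5] w 0.0201 q [0.09 0.68 1.86 0.   0.6  0.21]
```

View pics/w2.png

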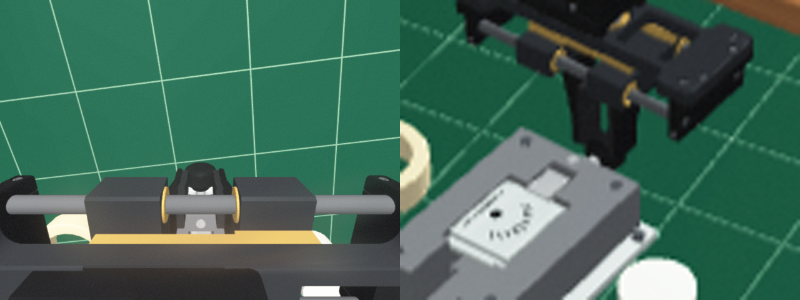

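play_rows(
  rows="0 0 0 0 0 0 0.8;0 0 0 0 0 0 0.8;0 0 0 0 0 0 0.8;0 0 0 0 0 0 0.8",
  squeeze=40,
)

```text
time: 4.58
position: [0.4849, 0.1549, 0.013]
tool_rot: [0.043, 0.706, -0.043, 0.705]
ft_force: [-2.3, 1.3, -0.9]
grip_width: 0.0187
```

play_rows(
  rows="0 0 0 0 2 0 0.8;0 0 0 0 2 0 0.8;0 0 0 0 0 0 0.8",
)

```text
time: 4.83
position: [0.4851, 0.1576, 0.013]
tool_rot: [0.042, 0.706, -0.043, 0.705]
ft_force: [-1.4, -5.6, -1.3]
grip_width: 0.019
```

play_rows(
  rows="0 0 0 0 2 0 0.8;0 0 0 0 2 0 0.8;0 0 0 0 2 0 0.8;0 0 0 0 2 0 0.8;0 0 0 0 2 0 0.8;0 0 0 0 0 0 0.8",
)

```text
time: 5.33
position: [0.4862, 0.1672, 0.013]
tool_rot: [0.041, 0.707, -0.043, 0.705]
ft_force: [-1.9, -8.7, -0.1]
grip_width: 0.0187
```

```bash
python3 - <<'E'
from h import *
st()
E
```

```text
t 5.33 p [0.4862 0.1672 0.013 ] 
R
 [[-0.002  0.118  0.993]
 [-0.004  0.993 -0.118]
 [-1.    -0.004 -0.002]] 
F [-1.9 -8.7 -0.1] w 0.0187 q [ 0.12  0.68  1.85 -0.01  0.62  0.24]
```

play_rows(
  rows="0 0 0 0 -0.8 0 0.8;0 0 0 0 0 0 0.3;0 0 0 0 0 0 0.3;0 0 0 0 0 0 0.3;0 0 0 0 0 0 0.3;0 0 0 0 0 0 0.3;0 0 0 0 0 0 0.3;0 0 0 -20 0 0 0.3",
)

```text
time: 6.0
position: [0.4849, 0.1678, 0.0309]
tool_rot: [0.043, 0.708, -0.043, 0.704]
ft_force: [-0.2, -0.5, 0.0]
grip_width: 0.0565
```

play_rows(
  rows="0 0 0 -25 0 0 0.3;0 0 0 -25 0 0 0.3;0 0 0 -25 0 0 0.3;0 0 0 0 20 0 0.3;0 0 0 0 20 0 0.3;0 0 0 0 0 0 0.3",
)

```text
time: 6.5
position: [0.4933, 0.2104, 0.1093]
tool_rot: [0.043, 0.704, -0.042, 0.707]
ft_force: [-0.2, -0.0, 0.3]
grip_width: 0.0607
```

```bash
python3 - <<'E'
from h import *
st()
c=imaging.camera_info("wrist");im=imaging.camera("wrist");cv2.imwrite("pics/w3.png",im[150:450,150:550])
n0=np.array([.4725,.046,.003]);ex=np.array([-.122,-.9925,0])
for x in(-.109,-.121,-.088,-.08): print(x,proj(c,n0+ex*x+[0,0,.028])-[150,150])
E
```

```text
t 6.5 p [0.4933 0.2104 0.1093] 
R
 [[ 0.004  0.12   0.993]
 [ 0.002  0.993 -0.12 ]
 [-1.     0.003  0.004]] 
F [-0.2 -0.   0.3] w 0.0607 q [0.19 0.53 1.74 0.   0.86 0.31]
-0.109 [167.8513008  144.93022428]
-0.121 [167.8492275 132.2688026]
-0.088 [167.85481658 166.40080725]
-0.08 [167.85611971 174.35890858]
```

View pics/w3.png

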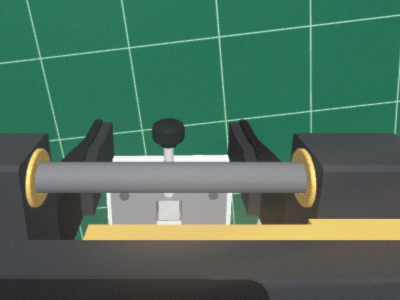

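The crop shows the knob head at (168,132), exactly where 12 mm out is predicted. The clamp is out and untouched. Next I go above the scoop with the fingers shut.

play_rows(
  rows="0 0 0 0 -33 0 1;0 0 0 0 -33 0 1;0 0 0 0 -33 0 1;0 0 0 0 -33 0 1;0 0 0 0 -33 0 1;0 0 0 0 -32 0 1;0 0 0 0 0 0 1;0 0 0 0 0 0 1",
  squeeze=15,
)

```text
time: 7.22
position: [0.4673, 0.0102, 0.1079]
tool_rot: [0.045, 0.706, -0.045, 0.705]
ft_force: [-0.3, 0.6, -0.0]
grip_width: 0.0156
```

play_rows(
  rows="0 0 0 0 0 0 1;0 0 0 0 0 0 1;0 0 0 0 0 0 1;0 0 0 0 0 0 1",
)

```text
time: 7.55
position: [0.4678, 0.0132, 0.1081]
tool_rot: [0.042, 0.706, -0.042, 0.706]
ft_force: [0.3, 0.4, 0.2]
grip_width: 0.0008
```

```bash
python3 - <<'E'
from h import *
o,_=st()
n0=np.array([.4725,.046,.003]);ex=np.array([-.122,-.9925,0]);ey=np.array([.9925,-.122,0])
d=n0+ex*.031-o["position"];print("ty",-d@ex,"tz",d@ey)
E
```

```text
t 7.55 p [0.4678 0.0132 0.1081] 
R
 [[-0.     0.12   0.993]
 [ 0.     0.993 -0.12 ]
 [-1.     0.    -0.   ]] 
F [0.3 0.4 0.2] w 0.0008 q [-0.21  0.46  1.91  0.    0.77 -0.09]
ty 0.0021302596833900683 tz 0.0006290490211606368
```

play_rows(
  rows="0 0 0 18 2 0.6 1;0 0 0 18 0 0 1;0 0 0 18 0 0 1;0 0 0 4 0 0 1;0 0 0 4 0 0 1;0 0 0 4 0 0 1;0 0 0 0 0 0 1",
)

```text
time: 8.13
position: [0.4689, 0.0143, 0.0421]
tool_rot: [0.043, 0.706, -0.043, 0.706]
ft_force: [0.5, 0.3, -0.2]
grip_width: 0.0008
```

play_rows(
  rows="0 0 0 3 0 0 1;0 0 0 3 0 0 1;0 0 0 3 0 0 1;0 0 0 3 0 0 1;0 0 0 0 0 0 1",
)

```text
time: 8.55
position: [0.4685, 0.014, 0.0298]
tool_rot: [0.043, 0.706, -0.043, 0.706]
ft_force: [0.4, -0.1, 0.5]
grip_width: 0.0001
```

```bash
python3 - <<'E'
from h import *
st()
c=imaging.camera_info("scene");im=imaging.camera("scene")
b=cv2.resize(im[200:290,220:340],(640,480),interpolation=2);cv2.imwrite("pics/s3.png",b)
E
```

```text
t 8.55 p [0.4685 0.014  0.0298] 
R
 [[-0.001  0.122  0.993]
 [ 0.     0.993 -0.122]
 [-1.     0.    -0.001]] 
F [ 0.4 -0.1  0.5] w 0.0001 q [-0.21  0.62  1.95 -0.    0.57 -0.09]
```

View pics/s3.png

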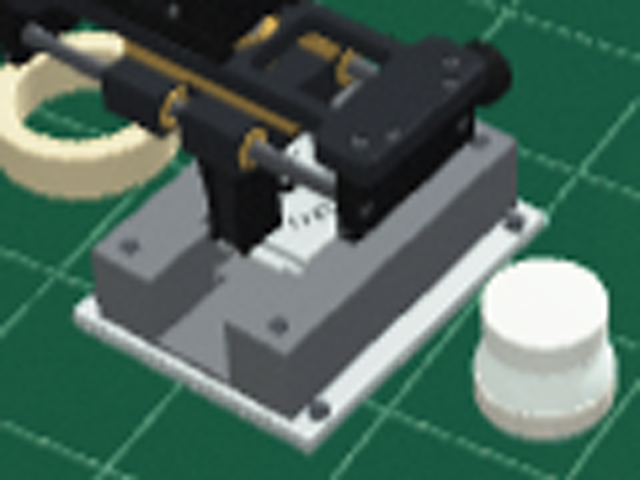

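The scene crop shows the plate tipped up, with its knob end standing out of the pocket. I'll press a little further, then withdraw and measure.

play_rows(
  rows="0 0 0 2 0 0 1;0 0 0 2 0 0 1;0 0 0 0 0 0 1;0 0 0 0 0 0 1;0 0 0 -25 0 0 0.6;0 0 0 -30 0 0 0.3;0 0 0 -30 0 0 0.3;0 0 0 -30 0 0 0.3",
)

```text
time: 9.27
position: [0.4682, 0.0142, 0.1423]
tool_rot: [0.043, 0.706, -0.043, 0.705]
ft_force: [2.1, -0.2, -0.0]
grip_width: 0.0196
```

play_rows(
  rows="0 0 0.116 0 0 0 0.3;0 0 0.116 0 0 0 0.3;0 0 0.116 0 0 0 0.3;0 0 0.116 0 0 0 0.3;0 0 0.116 0 0 0 0.3;0 0 0.118 0 0 0 0.3;0 0 0 0 0 0 0.3;0 0 0 0 0 0 0.3",
)

```text
time: 9.93
position: [0.4686, 0.0128, 0.1402]
tool_rot: [0.283, 0.649, 0.199, 0.677]
ft_force: [0.1, 0.6, 0.3]
grip_width: 0.0602
```

```bash
python3 - <<'E'
from h import *
st()
n0=np.array([.4725,.046,.003]);ex=np.array([-.122,-.9925,0]);ey=np.array([.9925,-.122,0])
c=imaging.camera_info("scene");im=imaging.camera("scene");t=imaging.camera("top");ct=imaging.camera_info("top")
def N(x,y,z):return n0+ex*x+ey*y+np.array([0,0,z])
def crop(im,c,w=50):
    u,v=proj(c,N(-5,0,.05)*0+N(-.01,0,.05)).astype(int);k=8
    b=cv2.resize(im[v-w//2-5:v+w//2+5,u-w//2:u+w//2],None,fx=k,fy=k,interpolation=2)
    for th,col in((40,(0,0,255)),(45,(255,0,0))):
        a=np.radians(th)
        for p in((-36,0),(-36,5),(-30,5),(-30,10)):
            for y in(-.024,.024):
                x=-.5+p[0]*np.cos(a)+p[1]*np.sin(a);z=36-p[0]*np.sin(a)+p[1]*np.cos(a)
                q=(proj(c,N(x/1e3,y,z/1e3))-[u-w//2,v-w//2-5])*k
                cv2.circle(b,tuple(q.astype(int)),2,col,-1)
    return b
cv2.imwrite("pics/s4.png",np.hstack([crop(im,c),crop(t,ct)]))
E
```

```text
t 9.93 p [0.4686 0.0128 0.1402] 
R
 [[ 0.078  0.097  0.992]
 [ 0.638  0.76  -0.125]
 [-0.766  0.642 -0.003]] 
F [0.1 0.6 0.3] w 0.0602 q [-0.65  0.56  1.9   0.65  1.17 -0.94]
```

View pics/s4.png

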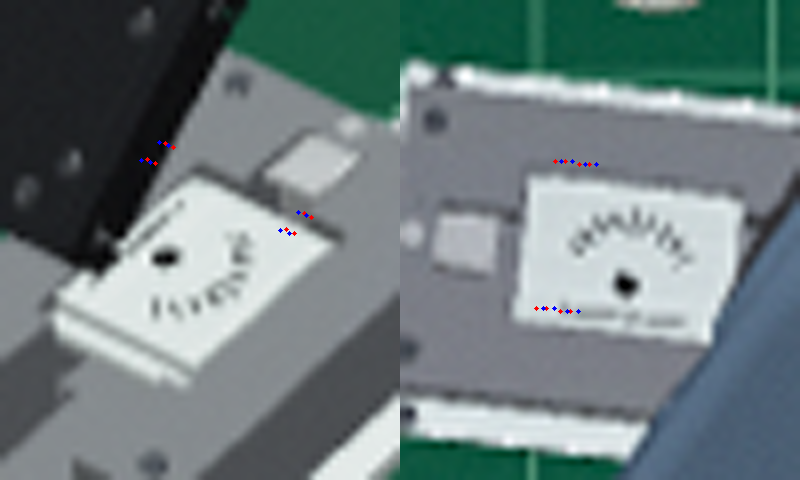

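The overlay shows the plate lying flat again: it didn't pass 30° and fell back. So my press was too far out or too shallow. Before repeating it, I'll check the plate's place numerically.

```bash
python3 - <<'E'
from h import *
n0=np.array([.4725,.046,.003]);ex=np.array([-.122,-.9925,0]);ey=np.array([.9925,-.122,0])
c=imaging.camera_info("scene");ct=imaging.camera_info("top")
def N(x,y,z):return n0+ex*x+ey*y+np.array([0,0,z])
for cc,pts in((c,[(200,178),(335,240),(195,368),(60,297)]),(ct,[(130,178),(340,197),(310,342),(113,318)])):
    u,v=proj(cc,N(-.01,0,.05)).astype(int)
    for p in pts:
        q=ray(cc,np.array(p)/8+[u-25,v-30],.049);d=(q-n0)*1e3;print(np.round([d@ex,d@ey],1))
E
```

```text
[-33.7 -20.1]
[-35.8  25.4]
[25.5 26.2]
[ 25.7 -20.3]
[-35.8  19.4]
[32.8 21.7]
[ 28.7 -26.6]
[-35.6 -26.8]
```

The plate is where I expected within 2 mm. My press was out at the step's very edge, so I'll press 7 mm further in (nest x ≈ +24).

play_rows(
  rows="0 0 -0.116 0 0 0 1;0 0 -0.116 0 0 0 1;0 0 -0.116 0 0 0 1;0 0 -0.116 0 0 0 1;0 0 -0.116 0 0 0 1;0 0 -0.118 0 0 0 1;0 0 0 0 9 1 1;0 0 0 0 0 0 1",
)

```text
time: 10.7
position: [0.4706, 0.0271, 0.1423]
tool_rot: [0.041, 0.705, -0.039, 0.707]
ft_force: [-0.7, 0.2, 0.8]
grip_width: 0.0154
```

play_rows(
  rows="0 0 0 30 0 0 1;0 0 0 30 0 0 1;0 0 0 25 0 0 1;0 0 0 5 0 0 1;0 0 0 5 0 0 1;0 0 0 5 0 0 1;0 0 0 5 0 0 1;0 0 0 0 0 0 1",
)

```text
time: 11.37
position: [0.4712, 0.0226, 0.0363]
tool_rot: [0.043, 0.706, -0.043, 0.706]
ft_force: [-0.4, 0.2, -0.1]
grip_width: 0.0007
```

play_rows(
  rows="0 0 0 2 0 0 1;0 0 0 2 0 0 1;0 0 0 2 0 0 1;0 0 0 0 0 0 1;0 0 0 0 0 0 1",
)

```text
time: 11.78
position: [0.4708, 0.023, 0.0302]
tool_rot: [0.043, 0.706, -0.043, 0.706]
ft_force: [0.5, 0.5, 0.0]
grip_width: 0.0003
```

```bash
python3 - <<'E'
from h import *
st()
c=imaging.camera_info("scene");im=imaging.camera("scene")
a=cv2.resize(im[200:270,240:330],(540,420),interpolation=2);cv2.imwrite("pics/s5.png",a)
E
```

```text
t 11.78 p [0.4708 0.023  0.0302] 
R
 [[ 0.     0.121  0.993]
 [ 0.     0.993 -0.121]
 [-1.     0.     0.   ]] 
F [0.5 0.5 0. ] w 0.0003 q [-0.19  0.62  1.95  0.    0.57 -0.07]
```

View pics/s5.png

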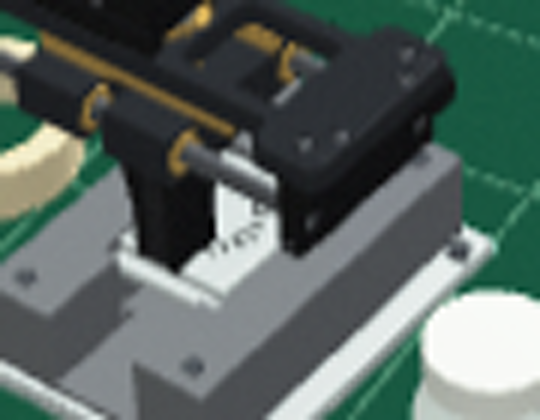

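The crop shows the fingers on the plate, with its scoop end pressed below the nest's top. I'll keep pressing and watch the force.

play_rows(
  rows="0 0 0 2 0 0 1;0 0 0 2 0 0 1;0 0 0 0 0 0 1;0 0 0 0 0 0 1",
)

```text
time: 12.17
position: [0.4706, 0.023, 0.026]
tool_rot: [0.043, 0.706, -0.043, 0.706]
ft_force: [-0.2, 0.5, 0.8]
grip_width: 0.0004
```

play_rows(
  rows="0 0 0 2 0 0 1;0 0 0 2 0 0 1;0 0 0 0 0 0 1;0 0 0 0 0 0 1",
)

```text
time: 12.5
position: [0.4706, 0.0229, 0.022]
tool_rot: [0.043, 0.706, -0.043, 0.706]
ft_force: [0.9, -0.3, 0.8]
grip_width: 0.0006
```

play_rows(
  rows="0 0 0 -30 0 0 0.6;0 0 0 -30 0 0 0.5;0 0 0 -30 0 0 0.3;0 0 0 -15 0 0 0.3;0 0 0 -15 0 0 0.3;0 0 0 0 0 0 0.3",
)

```text
time: 13.0
position: [0.4728, 0.0226, 0.1449]
tool_rot: [0.043, 0.704, -0.043, 0.708]
ft_force: [0.8, -0.1, 0.3]
grip_width: 0.0327
```

```bash
python3 - <<'E'
from h import *
st()
n0=np.array([.4725,.046,.003]);ex=np.array([-.122,-.9925,0]);ey=np.array([.9925,-.122,0])
c=imaging.camera_info("scene");im=imaging.camera("scene");cw=imaging.camera_info("wrist");w=imaging.camera("wrist");cv2.imwrite("pics/w6.png",w);cv2.imwrite("pics/s6f.png",im)
def N(x,y,z):return n0+ex*x+ey*y+np.array([0,0,z])
def crop(im,c,w,k):
    u,v=proj(c,N(-.01,0,.06)).astype(int)
    b=cv2.resize(im[v-w*5//8:v+w*5//8,u-w//2:u+w//2],None,fx=k,fy=k,interpolation=2)
    for th,col in((38,(0,0,255)),(45,(255,0,0))):
        a=np.radians(th)
        for p in((-36,0),(-36,5),(-30,5),(-30,10)):
            for y in(-.024,.024):
                x=-.5+p[0]*np.cos(a)+p[1]*np.sin(a);z=36-p[0]*np.sin(a)+p[1]*np.cos(a)
                q=(proj(c,N(x/1e3,y,z/1e3))-[u-w//2,v-w*5//8])*k
                cv2.circle(b,tuple(q.astype(int)),2,col,-1)
    return b
b=crop(im,c,50,8);a=crop(w,cw,96,4);h=min(len(a),len(b));cv2.imwrite("pics/s6.png",np.hstack([b[:h],a[:h]]))
E
```

```text
t 13.0 p [0.4728 0.0226 0.1449] 
R
 [[ 0.006  0.122  0.993]
 [-0.001  0.993 -0.122]
 [-1.    -0.     0.006]] 
F [ 0.8 -0.1  0.3] w 0.0327 q [-0.19  0.4   1.86  0.    0.87 -0.07]
```

View pics/s6.png

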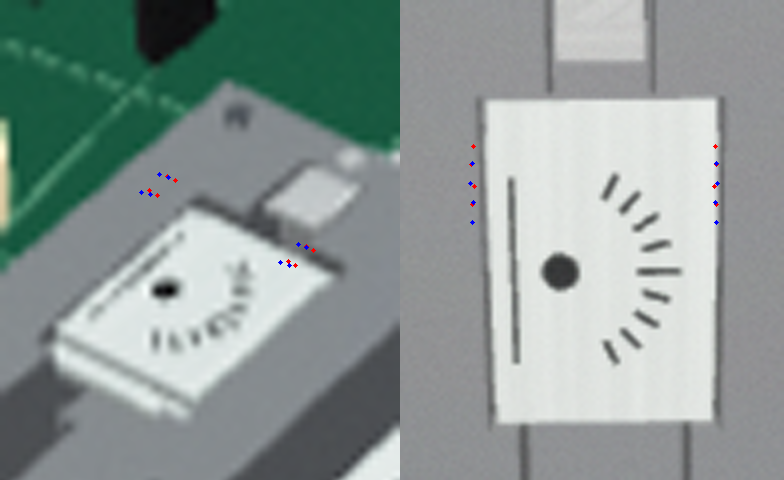

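The plate is flat again (toe clear, knob out). Most likely I pressed it well past its resting angle, wedging it against the fingers, and the quick withdrawal dragged it back. I'll go less deep, wait for it to drop, and withdraw slowly with the fingers shut.

play_rows(
  rows="0 0 0 20 -7.5 -0.8 1;0 0 0 30 0 0 1;0 0 0 25 0 0 1;0 0 0 15 0 0 1;0 0 0 3 0 0 1;0 0 0 3 0 0 1;0 0 0 3 0 0 1;0 0 0 3 0 0 1",
)

```text
time: 13.77
position: [0.4696, 0.0155, 0.0403]
tool_rot: [0.043, 0.705, -0.043, 0.706]
ft_force: [0.2, 1.2, -0.8]
grip_width: 0.0046
```

play_rows(
  rows="0 0 0 2 0 0 1;0 0 0 2 0 0 1;0 0 0 1.5 0 0 1;0 0 0 0 0 0 1;0 0 0 0 0 0 1;0 0 0 0 0 0 1",
)

```text
time: 14.27
position: [0.4692, 0.0155, 0.0348]
tool_rot: [0.043, 0.706, -0.043, 0.706]
ft_force: [0.2, -0.6, -0.2]
grip_width: 0.0005
```

play_rows(
  rows="0 0 0 -1.5 0 0 1;0 0 0 -1.5 0 0 1;0 0 0 -1.5 0 0 1;0 0 0 -2 0 0 1;0 0 0 -3 0 0 1;0 0 0 -5 0 0 1;0 0 0 -10 0 0 1;0 0 0 -15 0 0 1",
)

```text
time: 14.93
position: [0.4682, 0.0157, 0.0741]
tool_rot: [0.043, 0.707, -0.043, 0.705]
ft_force: [-0.5, -0.5, -0.8]
grip_width: 0.0007
```

play_rows(
  rows="0 0 0 -25 0 0 0.3;0 0 0 -25 0 0 0.3;0 0 0 -21 0 0 0.3;0 0 0 0 0 0 0.3;0 0 0 0 0 0 0.3",
)

```text
time: 15.35
position: [0.4699, 0.0154, 0.1464]
tool_rot: [0.043, 0.705, -0.043, 0.707]
ft_force: [0.2, 0.0, -0.2]
grip_width: 0.0257
```

```bash
cat >> h.py <<'E'
n0=np.array([.4725,.046,.003]);ex=np.array([-.122,-.9925,0]);ey=np.array([.9925,-.122,0])
def N(x,y,z):return n0+ex*x+ey*y+np.array([0,0,z])
def tipped(im):
    c=imaging.camera_info("scene");ref=cv2.imread("pics/s6f.png")
    m=np.zeros(ref.shape[:2],np.uint8)
    cv2.fillPoly(m,[np.array([proj(c,N(x,y,.046)) for x,y in((-.036,-.022),(-.036,.022),(.026,.022),(.026,-.022))]).astype(np.int32)],1)
    d=cv2.absdiff(im,ref).max(2);print("plate-area mean diff",d[m>0].mean(),"n",m.sum())
E
python3 - <<'E'
from h import *
st();im=imaging.camera("scene");cv2.imwrite("pics/s7.png",im);tipped(im)
E
```

```text
t 15.35 p [0.4699 0.0154 0.1464] 
R
 [[ 0.003  0.122  0.993]
 [-0.     0.993 -0.122]
 [-1.     0.     0.003]] 
F [ 0.2  0.  -0.2] w 0.0257 q [-0.21  0.4   1.87  0.    0.87 -0.08]
plate-area mean diff 1.9109589041095891 n 438
```

Still flat. I'll measure the tilt while pressed, by projecting predicted plate edges into the stored picture s5.

```bash
python3 - <<'E'
from h import *
c=imaging.camera_info("scene")
f=lambda p:((proj(c,p)-[240,200])*6).round().astype(int).tolist()
for th in(0,10,20,30,45,60):
    a=np.radians(th)
    g=lambda s,h,y:f(N((-.5+s*np.cos(a)+h*np.sin(a))/1e3,y,(36-s*np.sin(a)+h*np.cos(a))/1e3))
    print(th,"scoop end top",g(33.5,5,-.024),g(33.5,5,.024),"face edge",g(27.5,10,-.024),g(27.5,10,.024),"dot~",g(-4,10,-.01),"knob edge",g(-30,10,-.024),g(-30,10,.024))
print("tcp",f(np.array([.4708,.023,.030])),"scoop mouth top",f(N(.034,-.019,.046)),f(N(.034,.019,.046)),f(N(.072,-.019,.046)),f(N(.072,.019,.046)),f(N(.034,-.0255,.046)))
E
```

```text
0 scoop end top [103, 258] [207, 314] face edge [113, 239] [217, 294] dot~ [199, 206] knob edge [214, 152] [317, 204]
10 scoop end top [103, 271] [207, 326] face edge [111, 251] [215, 306] dot~ [196, 208] knob edge [210, 145] [313, 197]
20 scoop end top [106, 281] [209, 337] face edge [111, 262] [215, 317] dot~ [192, 210] knob edge [204, 140] [307, 193]
30 scoop end top [110, 290] [213, 345] face edge [113, 271] [216, 326] dot~ [189, 213] knob edge [197, 138] [301, 190]
45 scoop end top [119, 299] [221, 354] face edge [119, 282] [222, 337] dot~ [184, 219] knob edge [184, 138] [288, 191]
60 scoop end top [131, 302] [233, 356] face edge [127, 288] [230, 343] dot~ [180, 225] knob edge [170, 144] [274, 197]
tcp [177, 299] scoop mouth top [111, 255] [193, 299] [40, 316] [123, 361] [97, 248]
```

```bash
python3 - <<'E'
from h import *
c=imaging.camera_info("scene")
for z in(.030,.040,.050,.06): print(z,"s5",((proj(c,np.array([.4708,.023,z]))-[240,200])*6).round(),"s3",((proj(c,np.array([.4685,.014,z]))-[220,200])*5.333).round())
u,v=proj(c,N(-.01,0,.06)).astype(int)
for s in(1,-1):
  for z in(.1449,.16): print(s,z,"s6",((proj(c,np.array([.4728,.0226,z])+ey*s*.0165)-[u-25,v-31])*8).round())
u,v=proj(c,N(-.01,0,.05)).astype(int)
# fingertips in the live picture: darkest column profile near the tip
im=cv2.imread("pics/s7.png");p=np.array([.4699,.0154,.1464])
q=proj(c,p).astype(int);print("tcp px",q);print((im[q[1]-24:q[1]+16:2,q[0]-24:q[0]+26:2].max(2)<55).astype(int))
E
```

```text
0.03 s5 [177. 299.] s3 [247. 278.]
0.04 s5 [175. 279.] s3 [245. 260.]
0.05 s5 [174. 259.] s3 [244. 242.]
0.06 s5 [172. 239.] s3 [243. 224.]
1 0.1449 s6 [163. 110.]
1 0.16 s6 [160.  64.]
-1 0.1449 s6 [63. 60.]
-1 0.16 s6 [59. 15.]
tcp px [263 210]
[[0 0 0 0 0 1 1 1 1 1 1 0 1 1 0 0 1 0 0 0 0 1 1 1 1]
 [0 0 0 0 0 0 1 1 1 1 1 0 0 1 1 1 1 1 1 0 0 1 1 1 1]
 [0 0 0 0 0 0 1 1 1 1 1 0 0 1 1 1 1 1 1 0 0 1 1 1 0]
 [0 0 0 0 0 0 1 1 1 1 1 0 0 1 1 1 1 1 0 0 0 1 1 1 1]
 [0 0 0 0 0 0 1 1 1 1 1 1 0 1 1 1 1 1 0 0 0 1 1 1 1]
 [0 0 0 0 0 0 1 1 1 1 1 0 0 1 1 1 1 1 1 0 0 1 0 1 1]
 [0 0 0 0 0 0 1 1 1 1 0 0 0 1 1 1 1 1 1 0 0 0 0 1 0]
 [0 0 0 0 0 0 0 0 1 0 0 0 0 1 1 1 1 1 1 0 0 0 0 0 0]
 [0 0 0 0 0 0 0 0 0 0 0 0 0 1 1 1 1 1 0 0 0 0 0 0 0]
 [0 0 0 0 0 0 0 0 0 0 0 0 0 0 1 1 1 0 0 0 0 0 0 0 0]
 [0 0 0 0 0 0 0 0 0 0 0 0 0 0 1 1 0 0 0 0 0 0 0 0 0]
 [0 0 0 0 0 0 0 0 0 0 0 0 0 0 0 0 0 0 0 0 0 0 0 0 0]
 [0 0 0 0 0 0 0 0 0 0 0 0 0 0 0 0 0 0 0 0 0 0 0 0 0]
 [0 0 0 0 0 0 0 0 0 0 0 0 0 0 0 0 0 0 0 0 0 0 0 0 0]
 [0 0 0 0 0 0 0 0 0 0 0 0 0 0 0 0 0 0 0 0 0 0 0 0 0]
 [0 0 0 0 0 0 0 0 0 0 0 0 0 0 0 0 0 0 0 0 0 0 0 0 0]
 [0 0 0 0 0 0 0 0 0 0 0 0 0 0 0 0 0 0 0 0 0 0 0 0 0]
 [0 0 0 0 0 0 0 0 0 0 0 0 0 0 0 0 0 0 0 0 0 0 0 0 0]
 [0 0 0 0 0 0 0 0 0 0 0 0 0 0 0 0 0 0 0 0 0 0 0 0 0]
 [0 0 0 0 0 0 0 0 0 0 0 0 0 0 0 0 0 0 0 0 0 0 0 0 0]]
```

The images put the fingertips about 15–22 mm higher than the reported TCP implies, and the knob's grip width (a chord near its top) fits that. I'll check it by touching the solid top of the nest (z = 0.049) beside the pocket.

play_rows(
  rows="0 0 0 20 20 -19 1;0 0 0 30 0 -19 1;0 0 0 30 0 0 1;0 0 0 8 0 0 1;0 0 0 4 0 0 1;0 0 0 4 0 0 1;0 0 0 0 0 0 1;0 0 0 0 0 0 1",
)

```text
time: 16.07
position: [0.4351, 0.0397, 0.0497]
tool_rot: [0.043, 0.705, -0.043, 0.706]
ft_force: [0.2, -0.2, -0.7]
grip_width: 0.0012
```

play_rows(
  rows="0 0 0 2 0 0 1;0 0 0 2 0 0 1;0 0 0 2 0 0 1;0 0 0 0 0 0 1",
)

```text
time: 16.4
position: [0.4339, 0.04, 0.0432]
tool_rot: [0.043, 0.706, -0.043, 0.706]
ft_force: [-0.2, -0.3, 0.3]
grip_width: 0.0006
```

play_rows(
  rows="0 0 0 2 0 0 1;0 0 0 2 0 0 1;0 0 0 2 0 0 1;0 0 0 2 0 0 1;0 0 0 0 0 0 1",
)

```text
time: 16.82
position: [0.4335, 0.0401, 0.0347]
tool_rot: [0.043, 0.706, -0.043, 0.705]
ft_force: [0.1, 0.4, 0.6]
grip_width: 0.0004
```

play_rows(
  rows="0 0 0 1.5 0 0 1;0 0 0 1.5 0 0 1;0 0 0 0 0 0 1",
)

```text
time: 17.07
position: [0.4337, 0.0401, 0.0319]
tool_rot: [0.043, 0.706, -0.043, 0.706]
ft_force: [-0.0, -0.3, -0.0]
grip_width: 0.0006
```

play_rows(
  rows="0 0 0 1 0 0 1;0 0 0 1 0 0 1;0 0 0 0 0 0 1",
)

```text
time: 17.32
position: [0.4338, 0.0401, 0.03]
tool_rot: [0.043, 0.706, -0.043, 0.706]
ft_force: [0.5, -0.2, 1.0]
grip_width: 0.0001
```

play_rows(
  rows="0 0 0 1 0 0 1;0 0 0 1 0 0 1;0 0 0 0 0 0 1",
)

```text
time: 17.57
position: [0.4337, 0.0401, 0.028]
tool_rot: [0.043, 0.706, -0.043, 0.706]
ft_force: [-0.7, 0.4, -0.6]
grip_width: 0.0006
```

play_rows(
  rows="0 0 0 1 0 0 1;0 0 0 1 0 0 1;0 0 0 0 0 0 1",
)

```text
time: 17.82
position: [0.4337, 0.0401, 0.026]
tool_rot: [0.043, 0.706, -0.043, 0.706]
ft_force: [0.5, 0.7, -0.7]
grip_width: 0.0001
```

play_rows(
  rows="0 0 0 1 0 0 1;0 0 0 1 0 0 1;0 0 0 0 0 0 1",
)

```text
time: 18.07
position: [0.4337, 0.0401, 0.024]
tool_rot: [0.043, 0.706, -0.043, 0.706]
ft_force: [-0.1, -0.3, 0.1]
grip_width: 0.0005
```

play_rows(
  rows="0 0 0 1 0 0 1;0 0 0 1 0 0 1;0 0 0 0 0 0 1",
)

```text
time: 18.32
position: [0.4339, 0.04, 0.023]
tool_rot: [0.043, 0.706, -0.043, 0.706]
ft_force: [-0.5, -0.8, 10.2]
grip_width: 0.0002
```

The nest top was met at reading z ≈ 0.0235, so the real fingertips sit about 25.5 mm behind the reported TCP. My earlier presses never reached the plate. I'll press again with that offset.

play_rows(
  rows="0 0 0 -20 0 0 1;0 0 0 -20 0 0 1;0 0 0 -10 -8 19 1;0 0 0 0 -9 19 1;0 0 0 0 0 0 1;0 0 0 0 0 0 1;0 0 0 20 0 0 1;0 0 0 20 0 0 1",
)

```text
time: 18.98
position: [0.4687, 0.019, 0.0321]
tool_rot: [0.043, 0.706, -0.043, 0.706]
ft_force: [-0.2, -0.5, 0.2]
grip_width: 0.0004
```

play_rows(
  rows="0 0 0 6 0 0 1;0 0 0 3 0 0 1;0 0 0 3 0 0 1;0 0 0 3 0 0 1;0 0 0 3 0 0 1;0 0 0 3 0 0 1;0 0 0 3 0 0 1;0 0 0 0 0 0 1",
)

```text
time: 19.65
position: [0.4698, 0.0184, 0.0081]
tool_rot: [0.043, 0.706, -0.043, 0.706]
ft_force: [0.4, -0.9, 2.7]
grip_width: 0.0004
```

play_rows(
  rows="0 0 0 0 0 0 1;0 0 0 0 0 0 1;0 0 0 -1.5 0 0 1;0 0 0 -1.5 0 0 1;0 0 0 -2 0 0 1;0 0 0 -2 0 0 1;0 0 0 -3 0 0 1;0 0 0 -5 0 0 1",
)

```text
time: 20.32
position: [0.4691, 0.0186, 0.0232]
tool_rot: [0.043, 0.706, -0.043, 0.705]
ft_force: [-0.3, -0.2, -0.8]
grip_width: 0.0004
```

play_rows(
  rows="0 0 0 -20 0 0 1;0 0 0 -30 0 0 0.3;0 0 0 -35 0 0 0.3;0 0 0 -35 0 0 0.3;0 0 0 -0 0 0 0.3;0 0 0 0 0 0 0.3",
)

```text
time: 20.82
position: [0.4711, 0.0183, 0.1455]
tool_rot: [0.043, 0.704, -0.043, 0.708]
ft_force: [-0.2, 0.3, -0.8]
grip_width: 0.0259
```

```bash
python3 - <<'E'
from h import *
st();im=imaging.camera("scene");cv2.imwrite("pics/s8.png",im);tipped(im)
w=imaging.camera("wrist");t=imaging.camera("top");cv2.imwrite("pics/w8.png",w);cv2.imwrite("pics/t8.png",t)
E
```

```text
t 20.82 p [0.4711 0.0183 0.1455] 
R
 [[ 0.006  0.122  0.993]
 [-0.001  0.993 -0.122]
 [-1.    -0.     0.006]] 
F [-0.2  0.3 -0.8] w 0.0259 q [-0.2   0.4   1.87  0.    0.87 -0.08]
plate-area mean diff 77.45890410958904 n 438
```

The picture now differs strongly over the plate, so it is tipped. One close look with overlays will give the angle.

```bash
python3 - <<'E'
from h import *
im=cv2.imread("pics/s8.png");w=cv2.imread("pics/w8.png");c=imaging.camera_info("scene");cw=imaging.camera_info("wrist")
def crop(im,c,w,k):
    u,v=proj(c,N(-.01,0,.06)).astype(int)
    b=cv2.resize(im[v-w*5//8:v+w*5//8,u-w//2:u+w//2],None,fx=k,fy=k,interpolation=2)
    for th,col in((38,(0,0,255)),(45,(255,0,0))):
        a=np.radians(th)
        for p in((-36,0),(-36,5),(-30,5),(-30,10)):
            for y in(-.024,.024):
                x=-.5+p[0]*np.cos(a)+p[1]*np.sin(a);z=36-p[0]*np.sin(a)+p[1]*np.cos(a)
                q=(proj(c,N(x/1e3,y,z/1e3))-[u-w//2,v-w*5//8])*k
                cv2.circle(b,tuple(q.astype(int)),2,col,-1)
    return b
b=crop(im,c,50,8);a=crop(w,cw,96,4);h=min(len(a),len(b));cv2.imwrite("pics/s8c.png",np.hstack([b[:h],a[:h]]))
E
```

```text
(no output)
```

View pics/s8c.png

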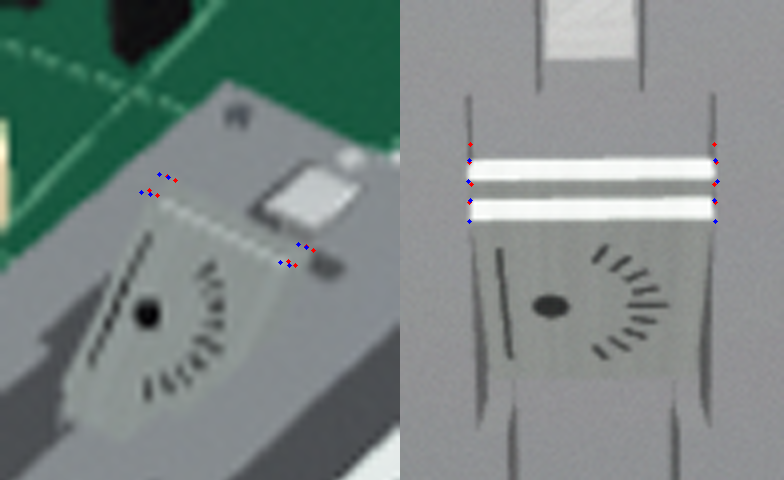

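The wrist overlay matches 45° to the pixel, with plate edges at rows 160–220 and centred in y. I'll tilt the tool 25° about the jaws and go to a pregrasp behind the standing end.

play_rows(
  rows="0 0 0.109 0 0 0 0.3;0 0 0.109 0 0 0 0.3;0 0 0.109 0 0 0 0.3;0 0 0.109 0 0 0 0.3;0 0 0 0 0 0 0.3;0 0 0 0 0 0 0.3;0 0 0 0 0 0 0.3",
)

```text
time: 21.55
position: [0.4684, 0.0191, 0.1423]
tool_rot: [0.195, 0.681, 0.11, 0.697]
ft_force: [0.6, 0.3, 1.0]
grip_width: 0.0609
```

```bash
cat >> h.py <<'E'
def to(tip):
    o,r=st();d=r.T@(np.array(tip)+.0255*r[:,0]-o["position"])*1e3;print("tool shift mm",d.round(1))
E
python3 - <<'E'
from h import *
to(N(-.0125,0,.0513))
E
```

```text
t 21.55 p [0.4684 0.0191 0.1423] 
R
 [[ 0.049  0.112  0.993]
 [ 0.42   0.899 -0.122]
 [-0.906  0.422 -0.003]] 
F [0.6 0.3 1. ] w 0.0609 q [-0.5   0.46  1.9   0.48  1.01 -0.68]
tool shift mm [122.   -1.2   1. ]
```

play_rows(
  rows="0 0 0 20 -1.2 1 0.3;0 0 0 25 0 0 0.3;0 0 0 25 0 0 0.3;0 0 0 20 0 0 0.3;0 0 0 0 0 0 0.3;0 0 0 0 0 0 0.3;0 0 0 0 0 0 0.3",
)

```text
time: 22.13
position: [0.4752, 0.0556, 0.0618]
tool_rot: [0.194, 0.68, 0.111, 0.699]
ft_force: [-0.1, 0.2, -0.7]
grip_width: 0.061
```

```bash
python3 - <<'E'
from h import *
to(N(-.0125,0,.0513));o=readout.get_obs();r=R.from_quat(o["tool_rot"]).as_matrix();p=o["position"]
c=imaging.camera_info("scene");im=imaging.camera("scene");cv2.imwrite("pics/s9.png",im)
A=p-.0255*r[:,0];B=p+[0,0,.0255]
for n,T in(("axis",A),("zbias",B)):
    for s in(1,-1): print(n,s,[proj(c,T+r[:,2]*s*k+r[:,1]*y).round(0).tolist() for k in(.0305,.0455) for y in(-.0095,.0095)])
u,v=proj(c,A).astype(int);u0,v0=u-36,v-30;print("origin",u0,v0)
for row in (im[v0:v0+50:2,u0:u0+72:2].max(2)<60): print("".join(".#"[int(x)] for x in row))
E
```

```text
t 22.13 p [0.4752 0.0556 0.0618] 
R
 [[ 0.051  0.108  0.993]
 [ 0.419  0.9   -0.12 ]
 [-0.907  0.422  0.001]] 
F [-0.1  0.2 -0.7] w 0.061 q [-0.42  0.61  1.96  0.6   0.8  -0.78]
tool shift mm [33.4 -0.8 -1.6]
axis 1 [[284.0, 235.0], [289.0, 228.0], [289.0, 238.0], [294.0, 230.0]]
axis -1 [[261.0, 223.0], [266.0, 216.0], [256.0, 221.0], [261.0, 214.0]]
zbias 1 [[287.0, 231.0], [292.0, 224.0], [293.0, 234.0], [297.0, 227.0]]
zbias -1 [[265.0, 220.0], [269.0, 213.0], [259.0, 217.0], [264.0, 210.0]]
origin 238 195
.....###############................
##############.#######.##...........
#############..###.########.##......
#############..##....############...
############..##.......#######.###..
###########..###.....#...#####.####.
###########.###.....####.###########
#..#.#########.....###########..####
#.....########....############.#####
.......#######....##################
#.......#######..#################.#
..........########################.#
............#####################..#
...............#################....
..............##################....
.............############..####.....
..............########..######......
..............################......
...............##############.......
.................###.#######........
...................##.######........
................##.....####.........
..............#.........##..........
....................................
....................................
```

The fingertip shows at (287,239), matching the "offset along the tool axis" prediction, so I go in and grip.

play_rows(
  rows="0 0 0 10 -0.4 -0.5 0.3;0 0 0 10 -0.4 -0.5 0.3;0 0 0 8 0 0 0.3;0 0 0 5.5 0 0 0.3;0 0 0 0 0 0 0.3;0 0 0 0 0 0 0.3",
)

```text
time: 22.68
position: [0.4753, 0.0687, 0.0299]
tool_rot: [0.195, 0.68, 0.111, 0.698]
ft_force: [-1.0, -0.2, 0.3]
grip_width: 0.0611
```

play_rows(
  rows="0 0 0 0 0 0 0.4;0 0 0 0 0 0 0.5;0 0 0 0 0 0 0.6;0 0 0 0 0 0 0.6;0 0 0 0 0 0 0.6;0 0 0 0 0 0 0.6",
  squeeze=25,
)

```text
time: 23.18
position: [0.4756, 0.0685, 0.0304]
tool_rot: [0.195, 0.68, 0.111, 0.698]
ft_force: [-0.3, -0.6, -0.0]
grip_width: 0.0473
```

```bash
python3 - <<'E'
from h import *
to(N(-.0125,0,.0513))
E
```

```text
t 23.18 p [0.4756 0.0685 0.0304] 
R
 [[ 0.051  0.11   0.993]
 [ 0.42   0.9   -0.122]
 [-0.906  0.423  0.   ]] 
F [-0.3 -0.6 -0. ] w 0.0473 q [-0.39  0.68  1.98  0.66  0.72 -0.83]
tool shift mm [-0.5  0.8 -0.3]
```

Gripped at 47 mm, the plate's width. Lifting straight up.

play_rows(
  rows="0 0 0 0 0 0 0.7;0 0 0 0 0 0 0.7;0 0 0 -4.5 2.1 0 0.7;0 0 0 -9 4.2 0 0.7;0 0 0 -13.6 6.3 0 0.7;0 0 0 -18 8.4 0 0.7;0 0 0 -18 8.4 0 0.7;0 0 0 -18 8.4 0 0.7",
  squeeze=40,
)

```text
time: 23.85
position: [0.4752, 0.0685, 0.1213]
tool_rot: [0.195, 0.68, 0.111, 0.698]
ft_force: [0.4, 0.1, -1.8]
grip_width: 0.0472
```

play_rows(
  rows="0 0 0 -18 8.4 0 0.7;0 0 0 -18 8.4 0 0.7;0 0 0 0 0 0 0.7;0 0 0 0 0 0 0.7",
)

```text
time: 24.18
position: [0.476, 0.0682, 0.1608]
tool_rot: [0.194, 0.679, 0.11, 0.7]
ft_force: [-1.1, -0.2, -0.7]
grip_width: 0.0473
```

```bash
python3 - <<'E'
from h import *
st()
im=cv2.imread("pics/top0.png").astype(int);c=imaging.camera_info("top")
b,g,r=[im[...,i] for i in range(3)]
mat=((g>r+25)&(g>b+10))
roi=np.zeros(mat.shape,bool);roi[196:285,410:490]=1
m=cv2.morphologyEx(((~mat)&roi).astype(np.uint8),cv2.MORPH_OPEN,np.ones((5,5)))
for k in blobs(m,1500):
    rc=cv2.minAreaRect(k);print(rc);print(np.array([ray(c,p,.019)[:2] for p in cv2.boxPoints(rc)]).round(4).tolist(),ray(c,rc[0],.019))
roi[:]=0;roi[200:275,420:482]=1
for k in blobs(((im.max(2)<90)&roi),3):print("dark",cv2.boundingRect(k),ray(c,cv2.minAreaRect(k)[0],.016)[:2])
E
```

```text
t 24.18 p [0.476  0.0682 0.1608] 
R
 [[ 0.054  0.109  0.993]
 [ 0.418  0.9   -0.121]
 [-0.907  0.421  0.003]] 
F [-1.1 -0.2 -0.7] w 0.0473 q [-0.39  0.42  1.9   0.5   1.01 -0.58]
((450.5, 236.0), (80.0, 63.0), 90.0)
[[0.6682, -0.1847], [0.6682, -0.3542], [0.4514, -0.3444], [0.4509, -0.179]] [ 0.55831916 -0.26566073  0.019     ]
```

The plate is held and clear. From the top picture the tray is centred at (0.558, -0.266), turned about -2°. The free spot is (0.508, -0.264). Next I turn the plate flat.

play_rows(
  rows="0 0 -0.0982 0 0 0 0.7;0 0 -0.0982 0 0 0 0.7;0 0 -0.0982 0 0 0 0.7;0 0 -0.0982 0 0 0 0.7;0 0 -0.0982 0 0 0 0.7;0 0 -0.0982 0 0 0 0.7;0 0 -0.0982 0 0 0 0.7;0 0 -0.0982 0 0 0 0.7",
)

```text
time: 24.85
position: [0.475, 0.0686, 0.1591]
tool_rot: [-0.082, 0.702, -0.167, 0.687]
ft_force: [0.6, 0.8, -1.1]
grip_width: 0.0471
```

```bash
python3 - <<'E'
from h import *
o,r=st();d=np.array([.5102,-.2463,.100])+.0255*r[:,0]-o["position"];print(d.round(4),(r.T@d*1e3).round(1),"up",(r.T@[0,0,1]).round(3))
E
```

```text
t 24.85 p [0.475  0.0686 0.1591] 
R
 [[-0.042  0.114  0.993]
 [-0.344  0.931 -0.121]
 [-0.938 -0.347 -0.   ]] 
F [ 0.6  0.8 -1.1] w 0.0471 q [ 0.14  0.47  1.75 -0.4   1.05  0.49]
[ 0.0341 -0.3237 -0.0831] [ 187.9 -268.7   73.2] up [-0.938 -0.347 -0.   ]
```

play_rows(
  rows="0 0 0 15.6 -22.4 6.1 0.7;0 0 0 15.6 -22.4 6.1 0.7;0 0 0 15.6 -22.4 6.1 0.7;0 0 0 15.6 -22.4 6.1 0.7;0 0 0 15.6 -22.4 6.1 0.7;0 0 0 15.6 -22.4 6.1 0.7",
)

```text
time: 25.35
position: [0.4914, -0.0938, 0.1159]
tool_rot: [-0.08, 0.704, -0.164, 0.687]
ft_force: [0.2, 0.6, -0.0]
grip_width: 0.0472
```

play_rows(
  rows="0 0 0 15.6 -22.4 6.1 0.7;0 0 0 15.6 -22.4 6.1 0.7;0 0 0 15.6 -22.4 6.1 0.7;0 0 0 15.6 -22.4 6.1 0.7;0 0 0 15.6 -22.4 6.1 0.7;0 0 0 15.6 -22.4 6.1 0.7;0 0 0 0 0 0 0.7;0 0 0 0 0 0 0.7",
)

```text
time: 26.02
position: [0.5083, -0.2555, 0.0738]
tool_rot: [-0.079, 0.704, -0.165, 0.686]
ft_force: [0.2, 0.6, -0.2]
grip_width: 0.0474
```

```bash
python3 - <<'E'
from h import *
o,r=st();d=np.array([.5102,-.2463,.040])+.0255*r[:,0]-o["position"];print(d.round(4),(r.T@d*1e3).round(1),"up",(r.T@[0,0,1]).round(3))
c=imaging.camera_info("scene");im=imaging.camera("scene")
t=imaging.camera("top");ct=imaging.camera_info("top")
def crop(im,c,k):
    tip=o["position"]-.0255*r[:,0];pc=tip+ex*.0178+[0,0,.0023];u,v=proj(c,pc).astype(int)
    b=cv2.resize(im[v-45:v+45,u-40:u+40],None,fx=5,fy=5,interpolation=2)
    for x in(-.035,.035):
        for y in(-.024,.024):
            for z in(-.005,):
                cv2.circle(b,tuple(((proj(c,pc+ex*x+ey*y+[0,0,z])-[u-40,v-45])*5).astype(int)),2,(0,0,255),-1)
    return b
cv2.imwrite("pics/s10.png",np.hstack([crop(im,c,5),crop(t,ct,5)]))
E
```

```text
t 26.02 p [ 0.5083 -0.2555  0.0738] 
R
 [[-0.045  0.116  0.992]
 [-0.338  0.933 -0.125]
 [-0.94  -0.341 -0.003]] 
F [ 0.2  0.6 -0.2] w 0.0474 q [-0.47  0.63  1.76 -0.52  0.7   0.04]
[ 0.0008  0.0005 -0.0578] [54.1 20.3  0.9] up [-0.94  -0.341 -0.003]
```

View pics/s10.png

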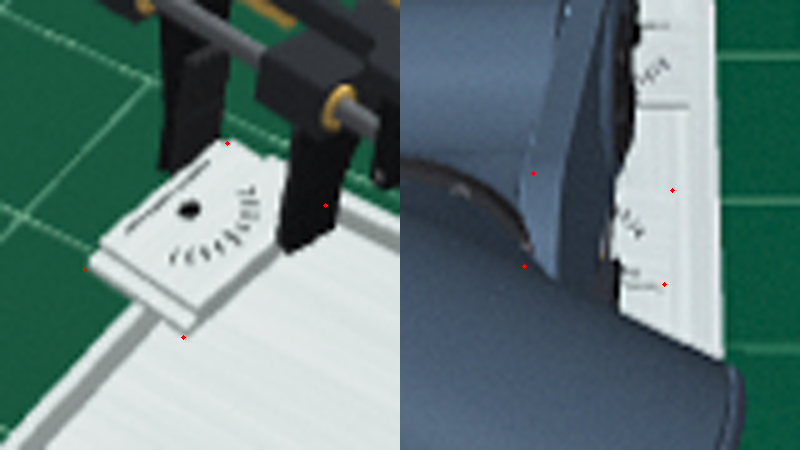

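The scene crop shows the plate flat in the grip, matching the predicted corners within a pixel or so. That was my 12th view, so I go by numbers from here. Lowering.

play_rows(
  rows="0 0 0 13.5 5 0.5 0.7;0 0 0 13.5 5 0.4 0.7;0 0 0 13.5 5 0 0.7;0 0 0 13.5 5 0 0.7;0 0 0 5 1.7 0 0.7;0 0 0 5 1.7 0 0.7;0 0 0 0 0 0 0.7;0 0 0 0 0 0 0.7",
)

```text
time: 26.78
position: [0.5108, -0.2543, 0.0078]
tool_rot: [-0.08, 0.702, -0.165, 0.688]
ft_force: [0.2, 0.1, -0.9]
grip_width: 0.0471
```

play_rows(
  rows="0 0 0 3 1.1 0 0.7;0 0 0 3 1.1 0 0.7;0 0 0 2.5 0.9 0 0.7;0 0 0 0 0 0 0.7;0 0 0 0 0 0 0.7",
)

```text
time: 27.2
position: [0.5105, -0.2547, -0.0016]
tool_rot: [-0.08, 0.703, -0.165, 0.687]
ft_force: [-0.0, -0.5, -0.9]
grip_width: 0.0472
```

```bash
python3 - <<'E'
from h import *
o,r=st();print("tip",o["position"]-.0255*r[:,0])
E
```

```text
t 27.2 p [ 0.5105 -0.2547 -0.0016] 
R
 [[-0.042  0.114  0.993]
 [-0.34   0.933 -0.122]
 [-0.94  -0.342 -0.   ]] 
F [-0.  -0.5 -0.9] w 0.0472 q [-0.47  0.76  1.78 -0.64  0.57  0.19]
tip [ 0.51155683 -0.24607154  0.02234739]
```

play_rows(
  rows="0 0 0 2 0.7 0 0.7;0 0 0 2 0.7 0 0.7;0 0 0 2 0.7 0 0.7;0 0 0 1.5 0.5 0 0.7;0 0 0 0 0 0 0.7;0 0 0 0 0 0 0.7",
)

```text
time: 27.7
position: [0.5105, -0.2548, -0.0097]
tool_rot: [-0.08, 0.703, -0.165, 0.687]
ft_force: [0.7, 0.5, -1.0]
grip_width: 0.0471
```

play_rows(
  rows="0 0 0 1 0.35 0 0.7;0 0 0 1 0.35 0 0.7;0 0 0 0 0 0 0.7;0 0 0 0 0 0 0.7",
)

```text
time: 28.03
position: [0.5106, -0.2548, -0.0116]
tool_rot: [-0.08, 0.703, -0.165, 0.688]
ft_force: [0.2, -0.4, -1.1]
grip_width: 0.0476
```

play_rows(
  rows="0 0 0 1 0.35 0 0.7;0 0 0 0 0 0 0.7;0 0 0 0 0 0 0.7",
)

```text
time: 28.28
position: [0.5106, -0.2549, -0.0127]
tool_rot: [-0.08, 0.703, -0.165, 0.688]
ft_force: [-0.1, 0.0, -0.6]
grip_width: 0.0472
```

play_rows(
  rows="0 0 0 1 0.35 0 0.7;0 0 0 0 0 0 0.7;0 0 0 0 0 0 0.7",
)

```text
time: 28.53
position: [0.5107, -0.255, -0.0135]
tool_rot: [-0.08, 0.702, -0.165, 0.688]
ft_force: [-0.6, 0.4, 1.9]
grip_width: 0.0474
```

play_rows(
  rows="0 0 0 1 0.35 0 0.7;0 0 0 0 0 0 0.7;0 0 0 0 0 0 0.7",
)

```text
time: 28.78
position: [0.5107, -0.2551, -0.0137]
tool_rot: [-0.081, 0.702, -0.165, 0.688]
ft_force: [-2.3, 0.4, 7.2]
grip_width: 0.047
```

Floor contact. I'll ease off 1 mm, open, and withdraw along the tool.

play_rows(
  rows="0 0 0 -0.9 -0.3 0 0.7;0 0 0 0 0 0 0.42;0 0 0 0 0 0 0.36;0 0 0 0 0 0 0.3;0 0 0 0 0 0 0.3;0 0 0 0 0 0 0.3;0 0 0 0 0 0 0.3;0 0 0 0 0 0 0.3",
  squeeze=10,
)

```text
time: 29.45
position: [0.5105, -0.2549, -0.0139]
tool_rot: [-0.08, 0.703, -0.165, 0.687]
ft_force: [0.7, -0.5, -0.5]
grip_width: 0.0608
```

play_rows(
  rows="0 0 0 -5 0 0 0.3;0 0 0 -10 0 0 0.3;0 0 0 -20 0 0 0.3;0 0 0 -30 0 0 0.3;0 0 0 -30 0 0 0.3;0 0 0 -35 0 0 0.3;0 0 0 0 0 0 0.3",
)

```text
time: 30.03
position: [0.52, -0.21, 0.1149]
tool_rot: [-0.082, 0.698, -0.166, 0.691]
ft_force: [1.2, -0.3, 1.2]
grip_width: 0.0609
```

play_rows(
  rows="0 0 0.087 -20 28 0 0.3;0 0 0.087 -10 35 0 0.3;0 0 0.087 -8 35 0 0.3;0 0 0.087 -5 35 0 0.3;0 0 0 0 35 -5 0.3;0 0 0 0 35 -5 0.3;0 0 0 0 35 -5 0.3;0 0 0 0 0 0 0.3",
)

```text
time: 30.7
position: [0.5292, 0.0406, 0.1219]
tool_rot: [0.042, 0.707, -0.041, 0.705]
ft_force: [0.2, -1.1, 0.2]
grip_width: 0.0612
```

```bash
python3 - <<'E'
from h import *
st();im0=cv2.imread("pics/scene0.png");im=imaging.camera("scene");cv2.imwrite("pics/s11.png",im);c=imaging.camera_info("scene")
t0=cv2.imread("pics/top0.png");t=imaging.camera("top");cv2.imwrite("pics/t11.png",t);ct=imaging.camera_info("top")
for nm,a,b,cc in(("scene",im,im0,c),("top",t,t0,ct)):
    m=np.zeros(a.shape[:2],np.uint8)
    cv2.fillPoly(m,[np.array([proj(cc,np.array([x,y,.006])) for x,y in((.455,-.19),(.455,-.34),(.575,-.34),(.575,-.19))]).astype(np.int32)],1)
    d=((cv2.absdiff(a,b).max(2)>22)&(m>0)).astype(np.uint8)
    for k in blobs(d,4): print(nm,"changed",cv2.boundingRect(k),cv2.contourArea(k),ray(cc,cv2.minAreaRect(k)[0],.016)[:2].round(4))
    ys,xs=np.nonzero(d);P=np.array([ray(cc,(x,y),.016)[:2] for x,y in zip(xs,ys)])
    if len(P): Q=np.c_[(P-[.508,-.264])@ex[:2],(P-[.508,-.264])@ey[:2]]*1e3;print("extent in plate axes about aim",Q.min(0).round(1),Q.max(0).round(1))
E
```

```text
t 30.7 p [0.5292 0.0406 0.1219] 
R
 [[-0.002  0.117  0.993]
 [ 0.001  0.993 -0.117]
 [-1.     0.001 -0.002]] 
F [ 0.2 -1.1  0.2] w 0.0612 q [-0.13  0.51  1.74  0.    0.9  -0.02]
scene changed (206, 358, 7, 6) 8.5 [ 0.5219 -0.2633]
scene changed (182, 354, 45, 27) 96.5 [ 0.5272 -0.2808]
scene changed (198, 353, 5, 5) 11.5 [ 0.5013 -0.2612]
scene changed (189, 345, 16, 15) 13.0 [ 0.4914 -0.2603]
extent in plate axes about aim [-30.8 -20.4] [38.  31.7]
top changed (439, 257, 18, 7) 15.5 [ 0.4941 -0.2561]
top changed (443, 249, 16, 8) 17.5 [ 0.5154 -0.2657]
extent in plate axes about aim [-33.  -26.7] [30.6 15.8]
```

The plate lies where aimed: the changed area spans about ±35 mm around the free spot in both views. Next I go behind the knob with shut fingers.

play_rows(
  rows="0 0 0 0 32 -11.4 1;0 0 0 0 32 -11.4 1;0 0 0 0 32 -11.4 1;0 0 0 0 32 -11.4 1;0 0 0 0 30 -11.4 1;0 0 0 0 0 0 1;0 0 0 0 0 0 1;0 0 0 0 0 0 1",
)

```text
time: 31.47
position: [0.4943, 0.1976, 0.1216]
tool_rot: [0.043, 0.706, -0.044, 0.706]
ft_force: [-0.2, -0.9, -0.5]
grip_width: 0.0156
```

```bash
python3 - <<'E'
from h import *
to(N(-.156,0,.018))
c=imaging.camera_info("wrist")
im=imaging.camera("wrist").astype(int);u,v=proj(c,N(-.121,0,.028)).astype(int);print("pred knob",u,v)
roi=np.zeros(im.shape[:2],bool);roi[v-25:v+25,u-25:u+25]=1
for k in blobs((im.max(2)<60)&roi,20):print(cv2.boundingRect(k),cv2.minAreaRect(k)[0])
E
```

```text
t 31.47 p [0.4943 0.1976 0.1216] 
R
 [[ 0.     0.122  0.993]
 [-0.002  0.992 -0.122]
 [-1.    -0.002  0.001]] 
F [-0.2 -0.9 -0.5] w 0.0156 q [ 0.17  0.51  1.74 -0.    0.89  0.3 ]
tool shift mm [126.    3.   -3.2]
pred knob 315 262
(290, 270, 7, 17) (293.0, 278.0)
(301, 250, 30, 27) (315.5, 263.0)
```

The knob is where predicted, to a pixel. Going down behind it.

play_rows(
  rows="0 0 0 0 3 -3.2 1;0 0 0 30 0 0 1;0 0 0 30 0 0 1;0 0 0 30 0 0 1;0 0 0 25 0 0 1;0 0 0 10 0 0 1;0 0 0 0 0 0 1;0 0 0 0 0 0 1",
)

```text
time: 32.18
position: [0.4912, 0.2014, -0.0035]
tool_rot: [0.043, 0.706, -0.044, 0.706]
ft_force: [-0.0, 0.1, -0.2]
grip_width: -0.0001
```

play_rows(
  rows="0 0 0 0 -4 0 1;0 0 0 0 -4 0 1;0 0 0 0 -4 0 1;0 0 0 0 -2 0 1;0 0 0 0 0 0 1;0 0 0 0 0 0 1",
)

```text
time: 32.68
position: [0.4894, 0.1879, -0.003]
tool_rot: [0.043, 0.706, -0.044, 0.706]
ft_force: [1.2, 0.0, -0.2]
grip_width: 0.0002
```

play_rows(
  rows="0 0 0 0 -2 0 1;0 0 0 0 -2 0 1;0 0 0 0 -2 0 1;0 0 0 0 0 0 1",
)

```text
time: 33.02
position: [0.4883, 0.1818, -0.0035]
tool_rot: [0.042, 0.706, -0.043, 0.706]
ft_force: [-0.0, -0.5, 0.1]
grip_width: 0.0003
```

play_rows(
  rows="0 0 0 0 -2 0 1;0 0 0 0 -2 0 1;0 0 0 0 -2 0 1;0 0 0 0 0 0 1",
)

```text
time: 33.35
position: [0.4874, 0.1757, -0.0036]
tool_rot: [0.043, 0.706, -0.044, 0.706]
ft_force: [-0.1, -0.1, 1.3]
grip_width: 0.0005
```

play_rows(
  rows="0 0 0 0 -1.5 0 1;0 0 0 0 -1.5 0 1;0 0 0 0 0 0 1",
)

```text
time: 33.6
position: [0.4876, 0.1754, -0.0035]
tool_rot: [0.045, 0.705, -0.043, 0.706]
ft_force: [0.1, 11.0, -2.2]
grip_width: 0.0006
```

play_rows(
  rows="0 0 0 0 -1.5 0 1;0 0 0 0 -1.5 0 1;0 0 0 0 0 0 1",
)

```text
time: 33.85
position: [0.4877, 0.1752, -0.0034]
tool_rot: [0.047, 0.705, -0.043, 0.706]
ft_force: [-1.1, 22.8, -2.4]
grip_width: 0.0006
```

play_rows(
  rows="0 0 0 0 -1.5 0 1;0 0 0 0 -1.5 0 1;0 0 0 0 0 0 1",
)

```text
time: 34.1
position: [0.4878, 0.1751, -0.0033]
tool_rot: [0.049, 0.704, -0.042, 0.707]
ft_force: [-1.1, 36.4, -3.3]
grip_width: 0.0001
```

```bash
python3 - <<'E'
from h import *
o,r=st();print("tip nest x mm",(o["position"]-n0)@ex*1e3)
c=imaging.camera_info("scene");im=imaging.camera("scene")
u,v=proj(c,N(-.115,0,.03)).astype(int);u0,v0=u-24,v-24;print(u0,v0,"head end out",proj(c,N(-.130,0,.028)),"home",proj(c,N(-.118,0,.028)),"neck out",proj(c,N(-.109,0,.028)),"nest top edge",proj(c,N(-.08,0,.046)))
for row in im[v0:v0+44:1,u0:u0+50:1].max(2)//26: print("".join("%d"%x for x in row))
E
```

```text
t 34.1 p [ 0.4878  0.1751 -0.0033] 
R
 [[ 0.004  0.129  0.992]
 [ 0.01   0.992 -0.129]
 [-1.     0.01   0.003]] 
F [-1.1 36.4 -3.3] w 0.0001 q [0.12 0.71 1.85 0.02 0.57 0.24]
tip nest x mm -129.95273765028102
283 190 head end out [311.40215092 212.02454748] home [308.28459983 214.77092029] neck out [305.92500945 216.84957584] nest top edge [298.01208901 217.65761969]
44333411111111111354411222234443111111111211112222
44444411111111111434312222222344431111111111212222
33344421111111113422112222222223444311111111222222
33433432111111114322111122222222223444211111112222
34333333321111113431111111222222111234443111112222
44333333333211111321111111112221431112343221122222
43333333333332111232111111111112653111123332122222
33333333333333322343111111111115554111123332111222
33333333333333333333111111111114333311333332111112
33333333333333333333111111111134223333433332111111
33333333333333333333200111111134222233344333211111
33333333333333333333300011111135312222333443322111
33333333333333333333310001111113101122222334433100
33333333333333333333310001100110000243222223334200
3333333333333333
[... 813 characters left out ...]
5555555552000002333333333333333333333
55555454333345555555554431123333333333333333333333
55553476543333455555555554433333333333333333333333
55434677775433355555555555554333333333333333333333
54357777777753555555555555555543333333333333333333
45777777777755555555555554444555433333333333333333
57777777777555555555555553334555543333333333333334
67777777775555555555555554445555434333333333333335
56777777655555555555555555555554334543333333333354
55567776455555555555555555555543333434543333333443
55555665344555555555555555555433333333444443334433
55555544333345555555555555554333333333334344445333
55555555433335555555555555533333333333333334345433
55555555543345555555555555333333333333333333534454
```

A hard stop at 36 N, well above the 7 N needed, with the position fitting the head at home. I'll back off and check.

play_rows(
  rows="0 0 0 0 5 0 1;0 0 0 0 8 0 1;0 0 0 0 15 0 1;0 0 0 0 10 0 1;0 0 0 -30 0 0 1;0 0 0 -35 0 0 1;0 0 0 -35 0 0 1;0 0 0 -25 0 0 0.6",
)

```text
time: 34.82
position: [0.492, 0.2051, 0.1239]
tool_rot: [0.043, 0.705, -0.043, 0.707]
ft_force: [0.5, -0.3, 0.2]
grip_width: 0.0029
```

play_rows(
  rows="0 0 0 0 5 0 0.3;0 0 0 0 0 0 0.3;0 0 0 0 0 0 0.3;0 0 0 0 0 0 0.3",
)

```text
time: 35.15
position: [0.4905, 0.2096, 0.12]
tool_rot: [0.042, 0.707, -0.044, 0.705]
ft_force: [-0.1, -0.0, -1.1]
grip_width: 0.0261
```

```bash
python3 - <<'E'
from h import *
st();c=imaging.camera_info("wrist")
im=imaging.camera("wrist").astype(int);h=proj(c,N(-.109,0,.028));print("pred home",h.round(1),"out",proj(c,N(-.121,0,.028)).round(1))
u,v=h.astype(int);roi=np.zeros(im.shape[:2],bool);roi[v-30:v+30,u-25:u+25]=1
for k in blobs((im.max(2)<60)&roi,20):print(cv2.boundingRect(k),cv2.minAreaRect(k)[0])
# flatness of the plate: dot and arc against top/scene; bystanders and done plates by difference to the start
for n in("scene","top"):
    a=imaging.camera(n);b=cv2.imread(f"pics/{n}0.png");cv2.imwrite(f"pics/{n}_end.png",a);cc=imaging.camera_info(n)
    for nm,p,s in(("jar",(.59,.037,.03),22),("tape",(.34,.076,.015),24),("done",(.60,-.27,.016),28),("squeegee",(.52,.37,.02),28)):
        q=proj(cc,np.array(p)).astype(int);d=cv2.absdiff(a,b)[q[1]-s:q[1]+s,q[0]-s:q[0]+s].max(2);print(n,nm,"frac changed",(d>40).mean().round(3))
E
```

```text
t 35.15 p [0.4905 0.2096 0.12  ] 
R
 [[-0.003  0.122  0.993]
 [-0.002  0.993 -0.122]
 [-1.    -0.003 -0.003]] 
F [-0.1 -0.  -1.1] w 0.0261 q [ 0.2   0.51  1.73 -0.    0.9   0.32]
pred home [321.7 287.8] out [321.7 275.6]
(307, 275, 30, 27) (321.5, 288.0)
scene jar frac changed 0.0
scene tape frac changed 0.0
scene done frac changed 0.015
scene squeegee frac changed 0.051
top jar frac changed 0.0
top tape frac changed 0.0
top done frac changed 0.0
top squeegee frac changed 0.292
```

The knob is home (seen at 288.0, predicted 287.8). The jar, tape and finished plates are unchanged. The plate rests in the free half, at least 20 mm from the walls and the other plates, so it can only lie flat. Handing in.

```bash
python3 -c "
from rig import robot
print(robot.hand_in())"
```

```text
the job is handed in; nothing more can be done
None
```

I carried out every step of the task and handed the job in at about 35 s of the 70 s allowed. No verdict is given, and I did not measure the plate's flatness in the tray.

**What I did:**
- Pulled the clamp knob out to its detent and released it.
- Tipped the plate to about 45° by pressing at the scoop.
- Took the plate by its sides and turned it level.
- Lowered it to floor contact in the free half of the tray and released it.
- Pushed the knob home and backed off.

**What went wrong on the way:** My first three presses on the plate did nothing. Touching the nest's top showed the real fingertips sit about 25.5 mm behind the reported TCP. After correcting for that, the next press tipped the plate, and the same correction was used for the grasp, the placing and the knob push.

**Last checks:**
- **Knob:** home, seen at row 288.0 against 287.8 predicted, with the fingers clear of it.
- **Plate:** released, with its marks around the aimed spot in both the scene and top views. Its flatness rests on how it was placed: it was level in the grip, touched the floor, and has nothing beneath it.
- **Jar, tape roll and finished plates:** essentially unchanged from the start images (at most 1.5 % of pixels differ).
- **Squeegee:** its region differs by 29 % in the top view and 5 % in the scene view. I put this down to the arm blocking the view, since the gripper stayed about 100 mm away from it by my estimate. I did not confirm this with another picture.

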